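# Snap the service cover onto the bench analyser

### The job

The blue service cover on the sloping front of the cream analyser is only laid on: press down every corner that stands proud, one after another, until all four clips have clicked home and the cover lies flush, then take the arm away. Press on the blue corners, never on the thin window in the middle, and leave the tube rack and the jar beside the analyser standing where they are.

Things in the scene. Friction and masses are not known exactly. Their poses are not given: they have to be found in the camera images.
- upper_left (a point): centre of the white press mark (14 mm across) on the cover's top face at its upper left corner (upper: on the slope; left: as the robot sees it, facing the slope). Its clip sits right under it. Along z of cover_seat this point stands at 20 mm while the clip is open (7 mm proud) and at 13 mm when home
- upper_right (a point): centre of the white press mark (14 mm across) on the cover's top face at its upper right corner (upper: on the slope; right: as the robot sees it, facing the slope). Its clip sits right under it. Along z of cover_seat this point stands at 20 mm while the clip is open (7 mm proud) and at 13 mm when home
- lower_left (a point): centre of the white press mark (14 mm across) on the cover's top face at its lower left corner (lower: on the slope; left: as the robot sees it, facing the slope). Its clip sits right under it. Along z of cover_seat this point stands at 20 mm while the clip is open (7 mm proud) and at 13 mm when home
- lower_right (a point): centre of the white press mark (14 mm across) on the cover's top face at its lower right corner (lower: on the slope; right: as the robot sees it, facing the slope). Its clip sits right under it. Along z of cover_seat this point stands at 20 mm while the clip is open (7 mm proud) and at 13 mm when home
- cover_seat: fixed seat of the cover in the analyser's deck, which slopes 35 deg, rising away from the robot. Origin: seat centre on the deck surface; x up the slope, y to the left, z square out of the deck: press along -z. Around the cover a grey rim 12 mm high (opening 108 x 134 mm). Press marks at x +-38, y +-50 mm. A red band on the cover's edges shows where it stands proud
- cover_centre (a point): centre of the cover's middle strip, on its underside. The blue cover, 104 mm (up the slope) x 130 mm, 12 mm thick, has four spring clips, one per corner, and flexes, so each corner moves alone. An open clip resists with 7 to 8 N at first, fading to nothing half-way through its 7 mm, then snaps home and stays, and is hard. One to four are open at the start; pressing a home corner is harmless
- cover_window: thin grey-blue window in the cover's dark middle strip, 84 mm (up the slope, x) x 40 mm (y), axes like the seat's; its top is 9 mm above this origin and 3 mm lower than the blue wings beside it. It must not be pressed
- shield_bar (a point): middle of the orange front bar (8 x 8 mm, 260 mm along the seat's y) of a clear splash shield that hangs over the deck's upper edge, about 95 mm above the upper press marks, and runs back from here, away from the robot, on two steel wires. It blocks a gripper coming straight down on the upper corners: come along the seat's -z instead
- analyser: the cream wedge-shaped bench analyser, fixed, 240 mm deep (x), 260 mm wide (y); origin: centre of its underside, x towards its back. Flat rear top 130 mm high; the shield's orange bar is its highest part, 224 mm
- tube_rack: white rack with eight capped tubes, 100 x 50 x 78 mm, loose, left of the analyser; origin: centre of its underside, z up
- reagent_jar: small jar with a blue lid, 52 mm wide, 70 mm high, loose, right of the analyser; origin: centre of its underside, z up

How it is judged:
By the outcome, as a careful person would: the job done as asked, in the order asked, and still so for the second after the job is handed in, with the robot touching nothing.
It also fails if it takes over 45 s, if anything falls off the work surface, if the arm or the gripper's body presses on something with over 40 N, if the wrist force passes 120 N, or if a joint passes its speed limit or range.

### The arm

A 6-joint arm with a two-finger parallel gripper is mounted at the origin on the work surface. World frame = base frame: x ahead of the robot, y to its left, z up, the work surface at z = 0. Lengths are in m, angles in degrees, forces in N, time in s.
With the tool pointing down it reaches from about 0.25 to 0.725 m from the base axis. Payload 9.7 kg.
Tool frame: the origin (TCP) lies midway between the tips of the shut fingers; the grasp point (between the pads) lies 19 mm behind it; z points along the fingers, y is the line along which they close (so a half turn about z gives the same grasp; the last joint's range is limited). The gripper opens to 85 mm and grips with 20 to 120 N. Pads are 22 mm wide; open, the fingers measure 114 mm over their backs; the gripper's body (76 mm by 85 mm) begins 54 mm behind the grasp point. The pads swing forward as they close: fully open they stand 13 mm farther back than shut.
Start: joints at [-70.302, 4.979, 10.078, 95.1, 0, 90], TCP at [0.185, -0.518, 0.231] pointing down, gripper open.
Joint ranges: [-179.16, 179.16], [-48.56, 103.87], [-65.8, 70.77], [-126.05, 130.52], [-82.76, 87.17], [-180, 180]. Speed limits (degrees/s): [127.2, 127.2, 147.25, 180, 180, 180].

### API

Orientations are given as [roll, pitch, yaw] about the fixed x, y, z axes, in that order (R = Rz(yaw) Ry(pitch) Rx(roll)).
In Python, from workcell import bot gives the robot as it stands.
- The arm moves only by the shell command python3 -m crank 'ROWS' [FORCE]. ROWS is JSON, a list of rows, each an object with "gripper": the finger opening in mm, from 0 to 85.4; "travel": the shift along the tool's x, y, z in mm, a list of three; "twist": the turn, a rotation vector about the tool's x, y, z in rad, a list of three. In form: [{"gripper": gripper, "travel": [tx, ty, tz], "twist": [rx, ry, rz]}, ...]. A call has 1 to 12 rows; each row shifts and turns the commanded pose from where the row before left it, along the tool's axes as they then stand; what a row does not reach is not made up. A row lasts 1/8 s, in which the tool goes at most 62.5 mm and 10.7 degrees, less where a joint would pass 70% of its speed; a pose out of reach is approached as far as the arm can. A call is refused whole if a number of a shift passes 62.5 or a number of a turn 0.188, either way. A call with a gripper value outside its range is refused whole. The fingers move at their own pace and stop on an object; FORCE is the grip in N (left out, the last holds). Time passes only in rows, so rows that do not move let the fingers close. It gives the time, the measured TCP pose, the force, the opening and the grip force at its end, in the units of the state.
- bot.get_obs(): the state, without advancing time (a new reading comes with each control period).
- bot.camera(name): name is "side" or "top" or "wrist"; returns the picture (400x640x3 uint8, red, green, blue); there is no depth.
- bot.calibration(name): a dict with "vfov" (degrees; the focal length in pixels is half the picture's height over the tangent of half this angle, whatever the lens; pixels are square), "cx", "cy" (the principal point, pixels), "camera_from_world" (4x4, takes a point from world to camera coordinates). Camera axes: x right, y down, z forward; pixel columns grow to the right and rows downward; lengths in m; the calibration is good to about 2 mm. A picture is of the moment at which its call begins: read the wrist's pose just before it. calibration takes no time and is no camera call; for the wrist camera it gives the pose at the moment of the call.
- bot.job_done(): hands the job in; it is judged then, once.
The state is a dict: "time": time; "q": joint angles; "qd": joint speeds; "joint_efforts": joint torques, N m; "ee_pos": TCP position; "tcp_rot": TCP orientation; "wrist_force": force on the tool from outside, world axes, zero at the start; "torque": the same for the moment, N m; "opening": finger opening in m; "grasp_force": force on a finger pad.
Only numpy, scipy, OpenCV 4.12 (cv2) and the standard library are available. Lean on these libraries where they do the work, as an engineer would, in place of code of your own. Each camera call takes 0.05 s, during which the arm holds its last target. There are 200 camera calls.

## Working session

There is one attempt and no reset: what is moved stays moved. The work goes in short steps, Python scripts to look and compute and a shell command to move; the robot and the scene stay as the last step left them, time stands still between calls to the robot, and variables do not carry over. Pictures are saved under pics/ and viewed, at most 10 in all, crops included, and the job is handed in when it is done.

```bash
mkdir -p pics; ls
python3 - <<'E'
from workcell import bot
import cv2
for n in ("side","top"):
    cv2.imwrite(f"pics/{n}0.png",bot.camera(n)[:,:,::-1]); c=bot.calibration(n); print(n,c)
o=bot.get_obs(); print(o)
E
```

```text
pics
side {'vfov': 55.15814669985691, 'cx': 317.05061063618683, 'cy': 201.02941252681424, 'camera_from_world': array([[-0.68802261, -0.7256299 , -0.00928069,  0.47606093],
       [-0.39527894,  0.38545661, -0.8337732 ,  0.34443263],
       [ 0.60858807, -0.56998636, -0.55202909,  0.64116338],
       [ 0.        ,  0.        ,  0.        ,  1.        ]])}
top {'vfov': 51.49162059884664, 'cx': 318.28175309549135, 'cy': 213.1946662403509, 'camera_from_world': array([[ 0.00452384, -0.99977487,  0.02073035,  0.04256845],
       [-0.99943   , -0.00521388, -0.03335398,  0.62594821],
       [ 0.03345455, -0.02056765, -0.99922858,  1.12902252],
       [ 0.        ,  0.        ,  0.        ,  1.        ]])}
{'time': 0.1, 'q': array([-7.03018762e+01,  5.00823448e+00,  1.00374909e+01,  9.50993735e+01,
       -1.56474675e-04,  8.99993140e+01]), 'qd': array([-0.05461144, -0.12502065,  0.05390639, -0.07355658, -0.10350545,
       -0.11940531]), 'joint_efforts': array([-6.18829799e-04, -5.21561015e+01,  4.65654302e+01,  1.59352395e-02,
       -6.52205790e-05, -1.02400563e-05]), 'ee_pos': array([ 0.18531287, -0.51761448,  0.23063776]), 'tcp_rot': array([-1.79929883e+02,  1.55635109e-04,  1.96988099e+01]), 'wrist_force': array([ 0.02189364, -0.18419873, -0.24381687]), 'torque': array([0.00832398, 0.03868506, 0.04239776]), 'grasp_force': 0.0, 'opening': 0.08552970763197523}
```

View pics/side0.png

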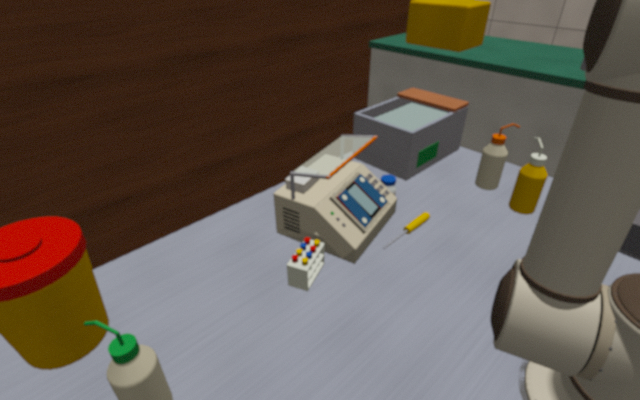

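View pics/top0.png

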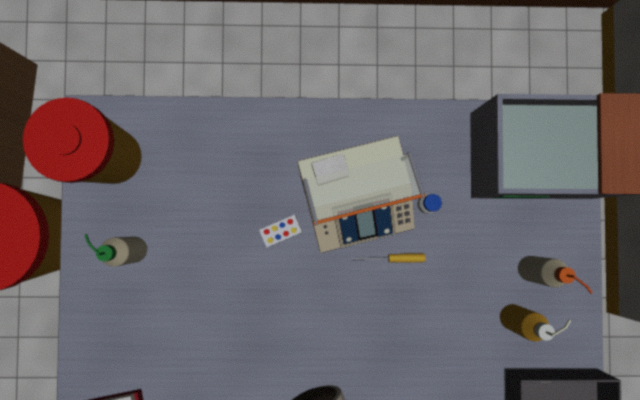

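The side view shows the analyser around (335,195), with the cover at about (362,200). In the top view the cover is at about (366,223), the rack at (280,232) and the jar at (430,203). I'll enlarge both.

Run:
```python
import cv2
t=cv2.imread("pics/top0.png")[185:260,300:440]; s=cv2.imread("pics/side0.png")[130:265,270:405]
cv2.imwrite("pics/tc.png",cv2.resize(t,None,fx=5.5,fy=5.5,interpolation=2))
s=s[30:110,50:130]
cv2.imwrite("pics/sc.png",cv2.resize(s,None,fx=7,fy=7,interpolation=2))
```

```text
(no output)
```

View pics/tc.png

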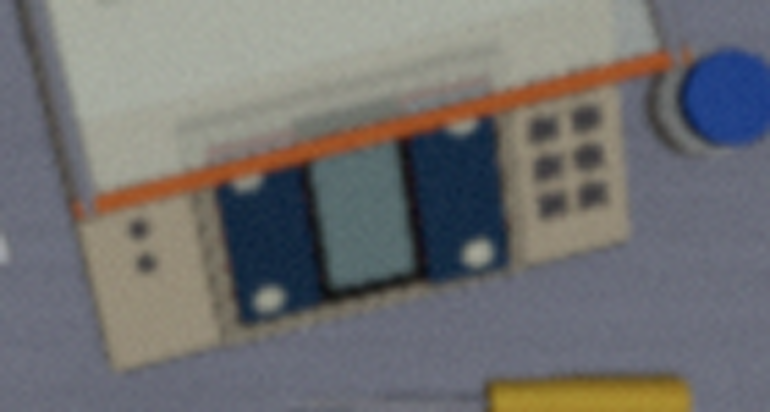

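View pics/sc.png

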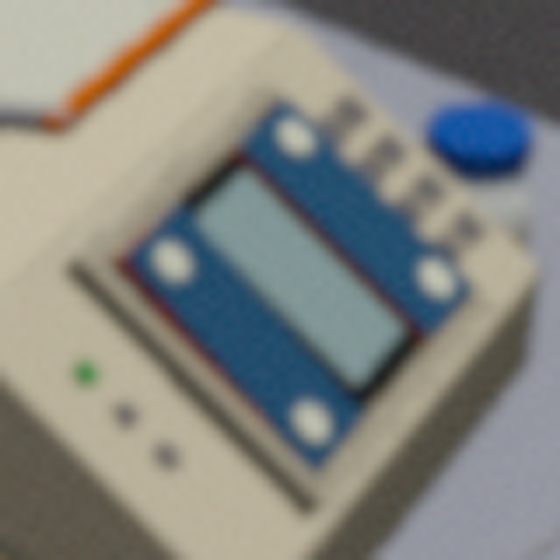

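The top crop shows the lower marks at full-image (348.7,239.2) and (386.7,230.8), with the bar ends at (317.3,222.6) and (422.2,195.9). The side crop shows UR (362,179.3), LR (382.1,199.7), UL (344.7,197.1) and LL (364.6,219.7). The red band is on the left edge.

```bash
cat > h.py <<'E'
import numpy as np, cv2
from scipy.optimize import least_squares
from scipy.spatial.transform import Rotation as R
def proj(c,P,h=400):
    f=h/2/np.tan(np.radians(c["vfov"]/2)); T=c["camera_from_world"]
    p=P@T[:3,:3].T+T[:3,3]; return p[:,:2]/p[:,2:]*f+[c["cx"],c["cy"]]
def seatR(yaw): return R.from_euler("ZY",[yaw,-35],degrees=True).as_matrix()
M=dict(UL=(38,50),UR=(38,-50),LL=(-38,50),LR=(-38,-50))
def mark(v,k,z=17): return v[:3]+seatR(v[3])@(np.array([*M[k],z])/1000)
def fit(obs,v0=(.45,0,.08,0)):  # obs: list of (calib,{name:uv})
    def r(v): return np.concatenate([(proj(c,np.array([mark(v,k) for k in d]))-np.array(list(d.values()))).ravel() for c,d in obs])
    s=least_squares(r,v0); return s.x,r(s.x)
E
python3 - <<'E'
from h import *; from workcell import bot
v,r=fit([(bot.calibration("side"),dict(UR=(362,179.3),LR=(382.1,199.7),UL=(344.7,197.1),LL=(364.6,219.7))),
 (bot.calibration("top"),dict(LL=(348.7,239.2),LR=(386.7,230.8)))])
print(v.round(4),r.round(1))
for k in M: print(k,mark(v,k).round(4))
Rs=seatR(v[3]); print(Rs.round(3), "tool z", -Rs[:,2])
# tool frame: z=-seat z ; candidates of tool y
o=bot.get_obs()
Rt=R.from_euler("xyz",o["tcp_rot"],degrees=True); print(Rt.as_matrix().round(3))
for y in (Rs[:,1],-Rs[:,1],Rs[:,0],-Rs[:,0]):
    z=-Rs[:,2]; G=np.column_stack([np.cross(y,z),y,z]); print((Rt.inv()*R.from_matrix(G)).as_rotvec().round(3), R.from_matrix(G).as_euler("xyz",degrees=True).round(1))
E
```

```text
[ 0.6058 -0.0728  0.0891 13.3325] [-0.1  0.5 -0.3  0.6 -1.4 -0.2 -0.1 -0.8  0.8  0.9  0.5  0.5]
UL [ 0.6151 -0.0192  0.1249]
UR [ 0.6381 -0.1165  0.1249]
LL [ 0.5545 -0.0336  0.0813]
LR [ 0.5776 -0.1309  0.0813]
[[ 0.797 -0.231 -0.558]
 [ 0.189  0.973 -0.132]
 [ 0.574  0.     0.819]] tool z [ 0.55811759  0.13226747 -0.81915204]
[[ 0.941  0.337 -0.   ]
 [ 0.337 -0.941  0.001]
 [-0.    -0.001 -1.   ]]
[-0.913 -0.053 -2.895] [ 180.    35.  -166.7]
[-0.035  0.61   0.107] [180.  -35.   13.3]
[-0.498  0.444 -1.411] [145.    0.  103.3]
[0.457 0.513 1.624] [-145.     0.   -76.7]
```

The fit is good to under 1.4 px, and the upper marks plus 95 mm put the bar at 0.22 m as expected. Next I'll move to a standoff in front of the slope with the fingers shut, then tilt.

```bash
python3 -m crank '[{"gripper":0,"travel":[35.5,-29.5,-4],"twist":[0,0,0]},{"gripper":0,"travel":[35.5,-29.5,-4],"twist":[0,0,0]},{"gripper":0,"travel":[35.5,-29.5,-4],"twist":[0,0,0]},{"gripper":0,"travel":[35.5,-29.5,-4],"twist":[0,0,0]},{"gripper":0,"travel":[35.5,-29.5,-4],"twist":[0,0,0]},{"gripper":0,"travel":[35.5,-29.5,-4],"twist":[0,0,0]},{"gripper":0,"travel":[35.5,-29.5,-4],"twist":[0,0,0]},{"gripper":0,"travel":[35.5,-29.5,-4],"twist":[0,0,0]},{"gripper":0,"travel":[35.5,-29.5,-4],"twist":[0,0,0]},{"gripper":0,"travel":[35.5,-29.5,-4],"twist":[0,0,0]}]' && python3 -m crank '[{"gripper":0,"travel":[0,0,0],"twist":[-0.009,0.153,0.027]},{"gripper":0,"travel":[0,0,0],"twist":[-0.009,0.153,0.027]},{"gripper":0,"travel":[0,0,0],"twist":[-0.009,0.153,0.027]},{"gripper":0,"travel":[0,0,0],"twist":[-0.009,0.153,0.027]},{"gripper":0,"travel":[0,0,0],"twist":[0,0,0]},{"gripper":0,"travel":[0,0,0],"twist":[0,0,0]}]'
python3 - <<'E'
from h import *; from workcell import bot
c=bot.calibration("wrist"); v=np.array([.6058,-.0728,.0891,13.33])
print(bot.get_obs()["q"].round(1))
im=bot.camera("wrist")[:,:,::-1].copy(); cv2.imwrite("pics/w1.png",im)
np.save("w1.npy",c,allow_pickle=True)
for k in M: print(k,proj(c,mark(v,k)[None]).round(0))
# bar middle at z=.222 from top image
t=bot.calibration("top"); s=least_squares(lambda p:(proj(t,np.array([[p[0],p[1],.220]]))-[369.75,209.25]).ravel(),[.6,-.07]).x
print("bar",s,"seat",seatR(v[3]).T@(np.array([*s,.22])-v[:3]))
E
```

```text
time: 1.35
ee_pos: [0.4207, -0.119, 0.2712]
tcp_rot: [-180.0, 0.0, 19.7]
wrist_force: [0.8, -0.9, 1.1]
opening: 0.0002
grasp_force: 0.0
time: 2.1
ee_pos: [0.4203, -0.1207, 0.2719]
tcp_rot: [179.8, -35.0, 13.4]
wrist_force: [0.1, -0.6, -0.1]
opening: 0.0001
grasp_force: 0.0
[-31.1 -38.2 -26.1  75.4  23.6 141.2]
UL [[266.  73.]]
UR [[364.  73.]]
LL [[269. 148.]]
LR [[362. 148.]]
bar [ 0.62817134 -0.06565347] seat [0.09426268 0.00179607 0.09379596]
```

View pics/w1.png

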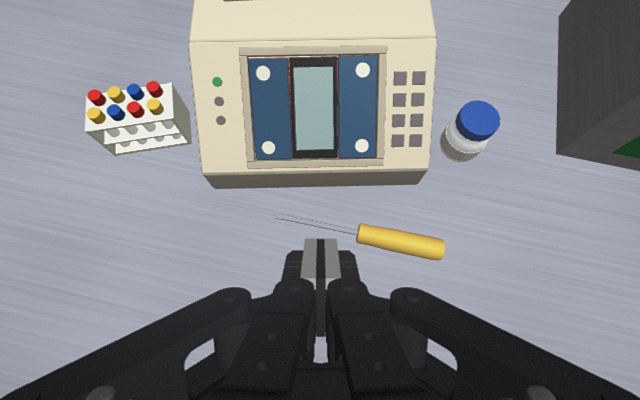

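In the wrist view the marks are at UL (263,73), UR (362.5,70), LL (268.5,147.5) and LR (361.5,145.5), close to the prediction. Next I'll refit and check where the camera sits relative to the bar.

Run:
```python
from h import *; from workcell import bot
c=bot.calibration("wrist"); o=bot.get_obs()
w=dict(UL=(263,73),UR=(362.5,70),LL=(268.5,147.5),LR=(361.5,145.5))
v,r=fit([(bot.calibration("side"),dict(UR=(362,179.3),LR=(382.1,199.7),UL=(344.7,197.1),LL=(364.6,219.7))),
 (bot.calibration("top"),dict(LL=(348.7,239.2),LR=(386.7,230.8))),(c,w)])
print(v.round(4),r.round(1)); np.save("v.npy",v)
T=c["camera_from_world"]; cp=-T[:3,:3].T@T[:3,3]
Rt=R.from_euler("xyz",o["tcp_rot"],degrees=True).as_matrix()
print("cam in tool",Rt.T@(cp-o["ee_pos"]), "cam axes", (Rt.T@T[:3,:3].T).round(2))
for k in M: print(k,mark(v,k,20).round(4),"tool travel mm to 60mm above", (Rt.T@(mark(v,k,60)-o["ee_pos"])*1000).round(1))
```

```text
[ 0.6057 -0.0709  0.0911 14.7809] [-1.   0.1 -0.9 -0.1 -1.5 -0.3  0.2 -1.1  0.7  1.3  0.2 -0.   0.5 -0.3
 -0.1  0.6 -0.5  0.4  0.2  0.2]
cam in tool [ 0.0685149   0.00086162 -0.14372904] cam axes [[-0.   -0.96 -0.27]
 [ 1.   -0.   -0.  ]
 [ 0.   -0.27  0.96]]
UL [ 0.612  -0.0176  0.1293] tool travel mm to 60mm above [ 90.1 -55.8 197.2]
UR [ 0.6375 -0.1143  0.1293] tool travel mm to 60mm above [ 92.1  44.1 198.8]
LL [ 0.5518 -0.0335  0.0857] tool travel mm to 60mm above [ 14.2 -54.4 197.2]
LR [ 0.5773 -0.1302  0.0857] tool travel mm to 60mm above [ 16.1  45.6 198.8]
```

```bash
python3 -m crank '[{"gripper":0,"travel":[3,-11,36],"twist":[0,0,-0.025]},{"gripper":0,"travel":[3,-11,36],"twist":[0,0,0]},{"gripper":0,"travel":[3,-11,36],"twist":[0,0,0]},{"gripper":0,"travel":[3,-11,36],"twist":[0,0,0]},{"gripper":0,"travel":[3,-11,36],"twist":[0,0,0]},{"gripper":0,"travel":[0,0,0],"twist":[0,0,0]},{"gripper":0,"travel":[0,0,0],"twist":[0,0,0]}]'
cat > st.py <<'E'
from h import *; from workcell import bot
import sys
v=np.load("v.npy"); o=bot.get_obs(); Rs=seatR(v[3])
print("t",o["time"],"seat mm",(Rs.T@(o["ee_pos"]-v[:3])*1000).round(1),"F seat",(Rs.T@o["wrist_force"]).round(1))
Rt=R.from_euler("xyz",o["tcp_rot"],degrees=True).as_matrix()
for k in M: print(k,"to z=25",(Rt.T@(mark(v,k,25)-o["ee_pos"])*1000).round(1))
if len(sys.argv)>1:
    c=bot.calibration("wrist"); im=bot.camera("wrist")[:,:,::-1].copy(); cv2.imwrite(sys.argv[1],im)
    for k in M: print(k,"px",proj(c,mark(v,k)[None]).round(0))
E
python3 st.py pics/w2.png
```

```text
time: 3.02
ee_pos: [0.5199, -0.0402, 0.1327]
tcp_rot: [178.9, -35.0, 15.2]
wrist_force: [0.2, 0.9, -0.6]
opening: -0.0006
grasp_force: 0.0
t 3.025 seat mm [-37.7  51.6  77.2] F seat [ 0.   0.8 -0.7]
UL to z=25 [75.7  1.2 52.2]
UR to z=25 [ 75.1 101.2  53.8]
LL to z=25 [-0.3  0.8 52.2]
LR to z=25 [ -0.9 100.8  53.8]
UL px [[321.  81.]]
UR px [[505.  82.]]
LL px [[320. 215.]]
LR px [[487. 215.]]
```

View pics/w2.png

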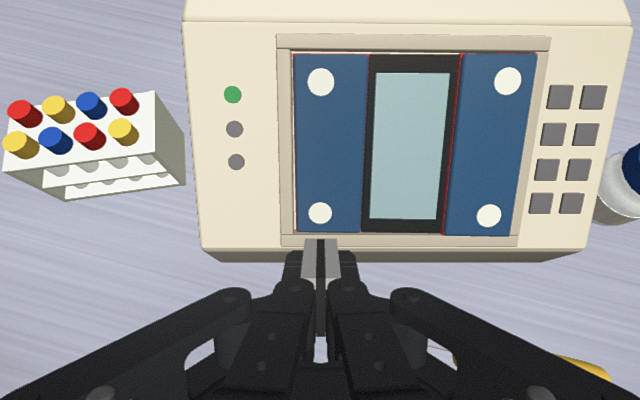

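The prediction matches: LL (320,213), UL (321,82), UR (508,81), LR (489,216). Red shows along the left edge and beside the right wing. I'll press LL now.

```bash
python3 -m crank '[{"gripper":0,"travel":[0,0.5,25],"twist":[0,0,0]},{"gripper":0,"travel":[0,0.5,24],"twist":[0,0,0]},{"gripper":0,"travel":[0,0,0],"twist":[0,0,0]}]'; python3 st.py|head -1
for i in 1 2 ; do :; done
python3 -m crank '[{"gripper":0,"travel":[0,0,3],"twist":[0,0,0]},{"gripper":0,"travel":[0,0,3],"twist":[0,0,0]},{"gripper":0,"travel":[0,0,0],"twist":[0,0,0]}]'; python3 st.py|head -1
python3 -m crank '[{"gripper":0,"travel":[0,0,3],"twist":[0,0,0]},{"gripper":0,"travel":[0,0,0],"twist":[0,0,0]}]'; python3 st.py|head -1
```

```text
time: 3.45
ee_pos: [0.5468, -0.0354, 0.0914]
tcp_rot: [178.9, -35.0, 15.1]
wrist_force: [-0.5, -0.9, 0.3]
opening: 0.0004
grasp_force: 0.0
t 3.45 seat mm [-39.   49.4  27.7] F seat [-0.4 -0.7  0.6]
time: 3.82
ee_pos: [0.5505, -0.0344, 0.0875]
tcp_rot: [178.9, -35.1, 15.1]
wrist_force: [-0.4, -0.1, -0.0]
opening: 0.0004
grasp_force: 0.0
t 3.825 seat mm [-38.2  49.5  22.3] F seat [-0.4  0.   0.2]
time: 4.08
ee_pos: [0.552, -0.0338, 0.0843]
tcp_rot: [178.9, -35.1, 15.1]
wrist_force: [-0.5, 0.2, 1.1]
opening: 0.0004
grasp_force: 0.0
t 4.075 seat mm [-38.6  49.6  18.8] F seat [0.3 0.3 1.2]
```

```bash
for i in 1 2 3; do
python3 -m crank '[{"gripper":0,"travel":[0,0,2],"twist":[0,0,0]},{"gripper":0,"travel":[0,0,0],"twist":[0,0,0]}]' >/dev/null; python3 st.py|head -1; done
```

```text
t 4.325 seat mm [-38.6  49.6  16.8] F seat [ 0.4  0.1 -0.6]
t 4.575 seat mm [-38.7  49.6  14.7] F seat [-0.1  0.3 -0.6]
t 4.825 seat mm [-38.6  49.5  12.8] F seat [-0.2  0.9 -0.2]
```

```bash
for i in 1 2; do
python3 -m crank '[{"gripper":0,"travel":[0,0,1.5],"twist":[0,0,0]},{"gripper":0,"travel":[0,0,0],"twist":[0,0,0]}]' >/dev/null; python3 st.py|head -1; done
```

```text
t 5.075 seat mm [-38.4  49.4  11.8] F seat [-3.3  0.1  8.9]
t 5.325 seat mm [-38.2  49.3  11.4] F seat [-11.9   5.3  35.5]
```

LL was already home: it went hard at a measured z of about 11.5, so the seat frame reads about 1.5 mm low. UL is next.

```bash
python3 -m crank '[{"gripper":0,"travel":[0,0,-15],"twist":[0,0,0]},{"gripper":0,"travel":[25,0,0],"twist":[0,0,0]},{"gripper":0,"travel":[25,0,0],"twist":[0,0,0]},{"gripper":0,"travel":[24,0,0],"twist":[0,0,0]},{"gripper":0,"travel":[0,0,0],"twist":[0,0,0]},{"gripper":0,"travel":[0,0,0],"twist":[0,0,0]}]' >/dev/null; python3 st.py pics/w3.png; for i in 1 2 3; do
python3 -m crank '[{"gripper":0,"travel":[0,0,2],"twist":[0,0,0]},{"gripper":0,"travel":[0,0,0],"twist":[0,0,0]}]' >/dev/null; python3 st.py|head -1; done
```

```text
t 6.075 seat mm [34.2 50.2 24.7] F seat [ 0.   0.1 -0.5]
UL to z=25 [ 3.8  0.2 -0.3]
UR to z=25 [  3.3 100.2   1.3]
LL to z=25 [-72.2  -0.1  -0.3]
LR to z=25 [-72.7  99.9   1.3]
UL px [[319. 243.]]
UR px [[538. 243.]]
LL px [[319. 382.]]
LR px [[513. 380.]]
t 6.375 seat mm [34.8 50.  22.8] F seat [ 0.6  0.3 -0.9]
t 6.625 seat mm [35.3 49.9 20.9] F seat [-1.4 -0.6 -0.1]
t 6.875 seat mm [35.6 49.9 19. ] F seat [0.7 0.3 0.2]
```

View pics/w3.png

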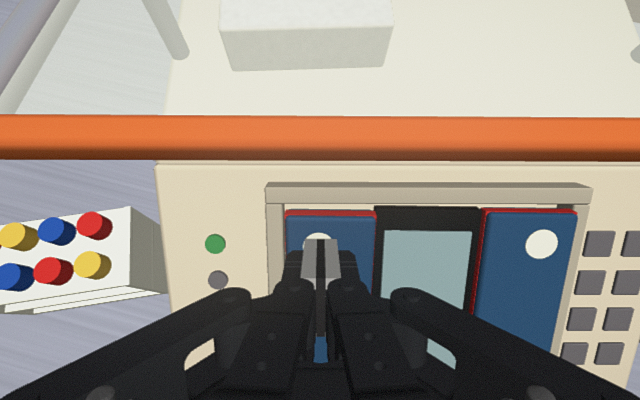

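The tip is over UL at about (318,243). Red shows along the upper edge of both wings, so UL and UR are open. I'll press on, adding 2 mm up the slope.

```bash
python3 -m crank '[{"gripper":0,"travel":[2,0,0],"twist":[0,0,0]}]'>/dev/null; for i in 1 2 3 4 5; do
python3 -m crank '[{"gripper":0,"travel":[0,0,1.5],"twist":[0,0,0]},{"gripper":0,"travel":[0,0,0],"twist":[0,0,0]}]' >/dev/null; python3 st.py|head -1; done
```

```text
t 7.25 seat mm [37.6 49.9 17.5] F seat [-1.3 -0.   2.6]
t 7.5 seat mm [37.5 49.8 15.9] F seat [ 0.2 -0.7 -0.7]
t 7.75 seat mm [37.3 49.8 14.3] F seat [-0.4  0.4  0.8]
t 8.0 seat mm [37.4 49.8 12.9] F seat [-0.1 -0.3  0.3]
t 8.25 seat mm [37.6 49.7 11.7] F seat [-0.  -0.1  2.8]
```

```bash
for i in 1 2; do
python3 -m crank '[{"gripper":0,"travel":[0,0,1.5],"twist":[0,0,0]},{"gripper":0,"travel":[0,0,0],"twist":[0,0,0]}]' >/dev/null; python3 st.py|head -1; done
python3 -m crank '[{"gripper":0,"travel":[0,0,-18],"twist":[0,0,0]},{"gripper":0,"travel":[0,33,0],"twist":[0,0,0]},{"gripper":0,"travel":[0,33,0],"twist":[0,0,0]},{"gripper":0,"travel":[0,34,0],"twist":[0,0,0]},{"gripper":0,"travel":[0,0,0],"twist":[0,0,0]},{"gripper":0,"travel":[0,0,0],"twist":[0,0,0]},{"gripper":0,"travel":[0,0,0],"twist":[0,0,0]}]' >/dev/null; python3 st.py pics/w4.png
```

```text
t 8.5 seat mm [37.7 49.6 11.4] F seat [-7.8  2.2 24. ]
t 8.75 seat mm [37.8 49.5 11.1] F seat [-16.6   5.8  47.5]
t 9.625 seat mm [ 37.9 -49.1  28.1] F seat [ 0.6 -0.   1. ]
UL to z=25 [  0.6 -99.2   1.5]
UR to z=25 [0.1 0.8 3.1]
LL to z=25 [-75.4 -99.5   1.4]
LR to z=25 [-75.9   0.4   3. ]
UL px [[103. 248.]]
UR px [[320. 248.]]
LL px [[126. 384.]]
LR px [[320. 383.]]
```

View pics/w4.png

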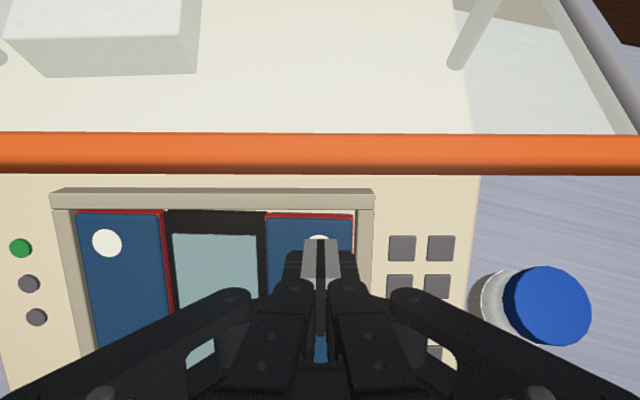

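UL went hard at the same level as LL. The tip is now over UR (320,243), which shows the red edge. I'll press UR.

```bash
python3 -m crank '[{"gripper":0,"travel":[0,0.5,7],"twist":[0,0,0]},{"gripper":0,"travel":[0,0,0],"twist":[0,0,0]}]'>/dev/null;python3 st.py|head -1; for i in 1 2 3 4 5 6 7 8; do
python3 -m crank '[{"gripper":0,"travel":[0,0,1],"twist":[0,0,0]},{"gripper":0,"travel":[0,0,0],"twist":[0,0,0]}]' >/dev/null; python3 st.py|head -1; done
```

```text
t 9.925 seat mm [ 37.5 -50.   20.5] F seat [-1.   0.2  0.3]
t 10.175 seat mm [ 37.9 -50.5  20.1] F seat [-0.5 -0.3 -0.5]
t 10.425 seat mm [ 37.9 -50.6  19.1] F seat [-0.2  0.4 -0.1]
t 10.675 seat mm [ 38.1 -50.8  18.5] F seat [-2.4  0.6  7. ]
t 10.925 seat mm [ 38.2 -50.8  17.4] F seat [-0.4 -0.   4.2]
t 11.175 seat mm [ 37.9 -50.6  16. ] F seat [ 0.9 -0.   0.5]
t 11.425 seat mm [ 37.5 -50.5  14.8] F seat [-0.5  0.9  0.1]
t 11.675 seat mm [ 37.8 -50.6  14. ] F seat [1.1 0.4 0.7]
t 11.925 seat mm [ 37.8 -50.7  13.1] F seat [0.1 0.6 0.8]
```

```bash
for i in 1 2; do
python3 -m crank '[{"gripper":0,"travel":[0,0,1.5],"twist":[0,0,0]},{"gripper":0,"travel":[0,0,0],"twist":[0,0,0]}]' >/dev/null; python3 st.py|head -1; done
python3 -m crank '[{"gripper":0,"travel":[0,0,1.5],"twist":[0,0,0]},{"gripper":0,"travel":[0,0,0],"twist":[0,0,0]},{"gripper":0,"travel":[0,0,-12],"twist":[0,0,0]},{"gripper":0,"travel":[-25,0,0],"twist":[0,0,0]},{"gripper":0,"travel":[-25,0,0],"twist":[0,0,0]},{"gripper":0,"travel":[-26,0,0],"twist":[0,0,0]},{"gripper":0,"travel":[0,0,0],"twist":[0,0,0]},{"gripper":0,"travel":[0,0,0],"twist":[0,0,0]},{"gripper":0,"travel":[0,0,0],"twist":[0,0,0]}]' >/dev/null; python3 st.py pics/w5.png
```

```text
t 12.175 seat mm [ 38.1 -50.8  12.1] F seat [-2.2  0.9  7.4]
t 12.425 seat mm [ 38.2 -50.9  11.8] F seat [-8.2  4.3 25.8]
t 13.55 seat mm [-36.8 -51.1  20.8] F seat [ 0.1 -0.4  0. ]
UL to z=25 [  75.3 -100.6   -5.7]
UR to z=25 [74.8 -0.6 -4. ]
LL to z=25 [  -0.7 -101.    -5.9]
LR to z=25 [-1.2 -1.  -4.2]
UL px [[57. 77.]]
UR px [[316.  78.]]
LL px [[ 90. 258.]]
LR px [[316. 257.]]
```

View pics/w5.png

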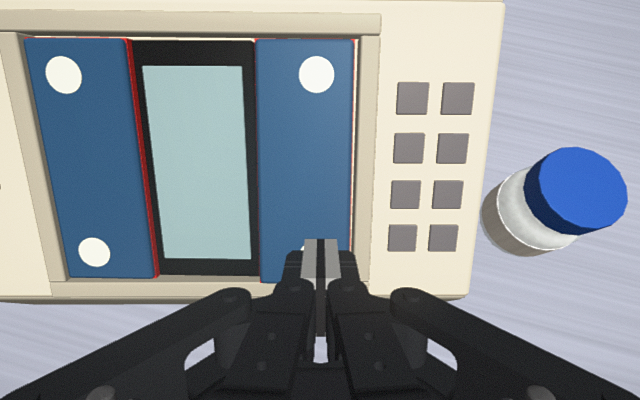

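The marks are as predicted and the tip is at LR (319,245). I'll press LR.

```bash
for i in 1 2 3 4 5 6; do
python3 -m crank '[{"gripper":0,"travel":[-0.2,-0.2,1.5],"twist":[0,0,0]},{"gripper":0,"travel":[0,0,0],"twist":[0,0,0]}]' >/dev/null; python3 st.py|head -1; done
```

```text
t 13.85 seat mm [-37.5 -50.9  19.3] F seat [ 1.7 -0.3  3. ]
t 14.1 seat mm [-38.4 -50.6  17.5] F seat [ 1.2 -0.3  2.6]
t 14.35 seat mm [-39.4 -50.1  15.6] F seat [-0.5  0.1 -0.2]
t 14.6 seat mm [-39.2 -50.1  14.3] F seat [ 0.5  0.3 -1.1]
t 14.85 seat mm [-39.2 -50.   12.9] F seat [ 0.5  0.1 -0.2]
t 15.1 seat mm [-39.2 -49.9  11.6] F seat [ 0.3 -0.4  0.3]
```

```bash
for i in 1 2 3; do
python3 -m crank '[{"gripper":0,"travel":[0,0,1.3],"twist":[0,0,0]},{"gripper":0,"travel":[0,0,0],"twist":[0,0,0]}]' >/dev/null; python3 st.py|head -1; done
python3 -m crank '[{"gripper":0,"travel":[0,0,-20],"twist":[0,0,0]},{"gripper":0,"travel":[0,-10,-30],"twist":[0,0,0]},{"gripper":0,"travel":[0,-20,-30],"twist":[0,0,0]},{"gripper":0,"travel":[0,-20,-20],"twist":[0,0,0]},{"gripper":0,"travel":[0,0,0],"twist":[0,0,0]},{"gripper":0,"travel":[0,0,0],"twist":[0,0,0]},{"gripper":0,"travel":[0,0,0],"twist":[0,0,0]}]' >/dev/null; python3 st.py pics/w6.png
python3 - <<'E'
import cv2
a=cv2.imread("pics/w6.png"); cv2.imwrite("pics/w6c.png",cv2.resize(a[40:260,180:460],None,fx=2.7,fy=2.7,interpolation=2))
E
```

```text
t 15.35 seat mm [-39.1 -50.   11.3] F seat [-6.3  3.6 21.5]
t 15.6 seat mm [-39.  -50.1  11.2] F seat [-13.6   8.5  44.3]
t 15.85 seat mm [-39.  -50.1  11. ] F seat [-20.7  13.1  67.4]
t 16.725 seat mm [-40.3   1.5 105.9] F seat [-1.   0.4  0.4]
UL to z=25 [ 78.5 -49.5  80.1]
UR to z=25 [78.1 50.5 81.7]
LL to z=25 [  2.5 -49.8  80.1]
LR to z=25 [ 2.1 50.2 81.7]
UL px [[238.  78.]]
UR px [[401.  79.]]
LL px [[245. 197.]]
LR px [[394. 197.]]
```

View pics/w6c.png

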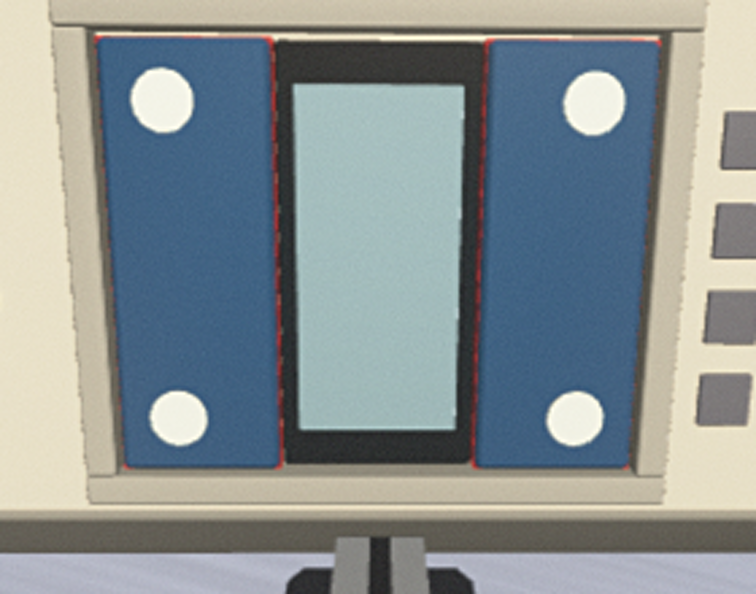

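All four marks are level: the spacing is 160 px at the top and 147 px at the bottom, about 2% under the 17 mm prediction, which fits home height. The red is only a thin even line. I'll retreat, take a final check of the surroundings and hand in.

```bash
python3 -m crank '[{"gripper":0,"travel":[0,0,-30],"twist":[0,0,0]},{"gripper":0,"travel":[0,0,-30],"twist":[0,0,0]},{"gripper":0,"travel":[0,0,-30],"twist":[0,0,0]},{"gripper":0,"travel":[0,0,0],"twist":[0,0,0]},{"gripper":0,"travel":[0,0,0],"twist":[0,0,0]},{"gripper":0,"travel":[0,0,0],"twist":[0,0,0]}]'
python3 - <<'E'
from workcell import bot
print(bot.job_done())
E
```

```text
time: 17.52
ee_pos: [0.4643, -0.1048, 0.2279]
tcp_rot: [179.0, -35.0, 15.1]
wrist_force: [1.1, -0.6, -0.9]
opening: -0.0002
grasp_force: 0.0
the job is handed in; nothing more can be done
None
```

All four corners were pressed down until hard and the last picture shows the cover flush; the arm was clear and the job handed in at 17.5 s, with the rack and jar never approached, though I took no final picture of them.

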